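# Press a tool handle into the spring jig and hold it

### The job

One of the two turned handles in the wooden rack is too thick for the bore of the blue jig (trying them shows which): put that one in the red tray. Slide the one that fits into the bore and press it down against the spring until the orange pointer stands in the green band (about 11 mm of travel), never bottoming the spring plunger out. Finish while still holding it down there with the gripper, and leave the other things on the bench where they are.

Things in the scene. Friction and masses are not known exactly. Their poses are not given: they have to be found in the camera images.
- handle_a: Turned handle, 100 mm tall, 0.11 kg, upright in a rack hole. Red-brown grip: cylinder 36 mm across, 40 to 92 mm above the foot, tapering to a 24 mm top. Below it a pale shank, 40 mm long, 2.5 mm bevel at the foot; 24 mm across on one handle, 30 mm on the other, the grips alike: try the 27 mm bore to tell which. Origin: centre of the foot's underside, z up the handle.
- handle_b: Turned handle, 100 mm tall, 0.11 kg, upright in a rack hole. Red-brown grip: cylinder 36 mm across, 40 to 92 mm above the foot, tapering to a 24 mm top. Below it a pale shank, 40 mm long, 2.5 mm bevel at the foot; 24 mm across on one handle, 30 mm on the other, the grips alike: try the 27 mm bore to tell which. Origin: centre of the foot's underside, z up the handle.
- handle_a_mid (a point): Point on handle_a's axis, 50 mm above its foot (the middle of the handle).
- jig: Blue block 90 x 90 mm, top 64 mm above the bench, on a steel foot plate 140 x 120 x 10 mm, fixed; origin at the underside's centre. An upright bore, 27 mm across with a 1 mm chamfer, opens in the middle of its top. Scale on its +x face: orange pointer of the plunger, green band = 8 to 14 mm of travel, red below.
- plunger_top (a point): Centre of the top of the brass spring plunger, 24 mm across, inside the bore: 20 mm below the bore's mouth at rest; it slides straight down and carries the orange pointer.
- bore (a point): Centre of the bore's mouth, level with the block's top (64 mm above the bench).
- plunger (a joint): Travel of the spring plunger, m, positive downward: 0 at rest, 0.020 fully down (where the handle's grip also meets the block). The spring pushes up with about 4 N at rest plus 0.45 N per mm (9 N at 11 mm); it carries a handle's weight unmoved and springs back when let go.
- rack: Light wooden rack, 70 (x) x 156 (y) x 30 mm high, fixed; two round holes, 35 mm across, 25 mm deep, 42 mm either side of its middle along its y axis. A handle's foot stands on the hole's floor, 5 mm above the bench. Origin at the underside's centre.
- tray: Red open tray for rejects, 150 x 150 x 35 mm high, walls and floor 5 mm, fixed; origin at the underside's centre. A handle may stand or lie in it.
- comb: Bystander: a flat red-brown wooden comb, about 100 x 110 x 10 mm, loose. Origin at the underside's centre.
- medallion: Bystander: a round carved wooden disc, 120 mm across, 11 mm thick, loose. Origin at the underside's centre.
- pot: Bystander: a turned wooden pencil pot, 80 mm across, 75 mm high, pencils up to 125 mm, loose. Origin at the underside's centre.

How it is judged:
By the outcome, as a careful person would: the job done as asked, in the order asked, and still so for the second after the job is handed in, while the arm keeps its last pose, push and grip.
It also fails if it takes over 61 s, if anything falls off the work surface, if the arm or the gripper's body presses on something with over 40 N, if the wrist force passes 120 N, or if a joint passes its speed limit or range.

### The arm

A 7-joint arm with a two-finger parallel gripper is mounted at the origin on the work surface. World frame = base frame: x ahead of the robot, y to its left, z up, the work surface at z = 0. Lengths are in m, angles in rad, forces in N, time in s.
With the tool pointing down it reaches from about 0.35 to 0.9 m from the base axis. Payload 8.1 kg.
Tool frame: the origin (TCP) lies between the finger pads; the fingertips stand 11 mm ahead of it and the grasp point (between the pads) lies 8 mm behind it; z points along the fingers, y is the line along which they close (so a half turn about z gives the same grasp; the last joint's range is limited). The gripper opens to 92 mm and grips with 3 to 60 N. Pads are 19 mm wide; open, the fingers measure 130 mm over their backs; the gripper's body (75 mm by 190 mm) begins 47 mm behind the grasp point.
Start: joints at [1.136, 0.434, 0.025, 1.573, -0.012, 1.134, -0.075], TCP at [0.204, -0.591, 0.2] pointing down, gripper open.
Joint ranges: [-2.62, 2.62], [-0.44, 2.09], [-1.27, 1.32], [0.08, 2.57], [-1.32, 4.46], [0.12, 2], [-2.74, 2.74]. Speed limits (rad/s): [2.22, 2.22, 3.01, 3.01, 3.14, 3.14, 3.14].

### API

Orientations are given as a rotation vector (axis times angle).
In Python, from cell import observe, get_image, camera_params, sign_off gives the robot as it stands.
- The arm moves only by the shell command python3 -m pendant 'ROWS' [FORCE]. ROWS is JSON, one flat list of numbers, 7 for each row, row after row: the shift along the tool's x, y, z in m, then the turn, a rotation vector about the tool's x, y, z in rad, then the finger opening in m, from 0 to 0.0918. In form: [dx, dy, dz, rx, ry, rz, jaw, dx, dy, dz, rx, ry, rz, jaw, ...]. A call has 1 to 10 rows; each row shifts and turns the commanded pose from where the row before left it, along the tool's axes as they then stand; what a row does not reach is not made up. A row lasts 1/8 s, in which the tool goes at most 62.5 mm and 10.7 degrees, less where a joint would pass 70% of its speed; a pose out of reach is approached as far as the arm can. A call is refused whole if a number of a shift passes 0.0625 or a number of a turn 0.188, either way. A call with a gripper value outside its range is refused whole. The fingers move at their own pace and stop on an object; FORCE is the grip in N (left out, the last holds). Time passes only in rows, so rows that do not move let the fingers close. It gives the time, the measured TCP pose, the force, the opening and the grip force at its end, in the units of the state.
- observe(): the state, without advancing time (a new reading comes with each control period).
- get_image(name): name is "scene" or "top"; returns the picture (400x640x3 uint8, red, green, blue); there is no depth.
- camera_params(name): a dict with "intrinsics" (3x3 intrinsics, pixels), "dist" ([k1, k2, p1, p2, k3] as OpenCV has them; the pictures are not rectified), "eye" and "rotation" of the camera in the world. Camera axes: x right, y down, z forward; pixel columns grow to the right and rows downward; lengths in m; the calibration is good to about 2 mm. A picture is of the moment at which its call begins. camera_params takes no time and is no camera call.
- sign_off(): hands the job in; it is judged then, once.
The state is a dict: "clock": time; "joints": joint angles; "dq": joint speeds; "joint_efforts": joint torques, N m; "position": TCP position; "ee_rot": TCP orientation; "force": force on the tool from outside, world axes, zero at the start; "ft_torque": the same for the moment, N m; "width": opening from 0.0 (shut) to 1.0 (fully open); "gripper_force": force on a finger pad.
Only numpy, scipy, OpenCV 4.12 (cv2) and the standard library are available. Lean on these libraries where they do the work, as an engineer would, in place of code of your own. Each camera call takes 0.05 s, during which the arm holds its last target. There are 200 camera calls.

## Working session

There is one attempt and no reset: what is moved stays moved. The work goes in short steps, Python scripts to look and compute and a shell command to move; the robot and the scene stay as the last step left them, time stands still between calls to the robot, and variables do not carry over. Pictures are saved under pics/ and viewed, at most 10 in all, crops included, and the job is handed in when it is done.

```bash
ls; mkdir -p pics
python3 - <<'E'
from cell import *
import cv2
for n in("scene","top"):
    cv2.imwrite(f"pics/{n}0.png",get_image(n)[:,:,::-1]); p=camera_params(n); print(n,p)
s=observe();print(s)
E
```

```text
pics
scene {'intrinsics': array([[515.00098933,   0.        , 309.17377664],
       [  0.        , 515.00098933, 200.1801775 ],
       [  0.        ,   0.        ,   1.        ]]), 'dist': array([-0.0715637,  0.       ,  0.       ,  0.       ,  0.       ]), 'eye': array([1.30582269, 0.06815368, 1.13073334]), 'rotation': array([-1.79492387, -2.00699267,  0.60221528])}
top {'intrinsics': array([[367.760028  ,   0.        , 316.98977116],
       [  0.        , 367.760028  , 194.8779136 ],
       [  0.        ,   0.        ,   1.        ]]), 'dist': array([-0.05656637,  0.        ,  0.        ,  0.        ,  0.        ]), 'eye': array([ 0.49729801, -0.01578241,  0.87192247]), 'rotation': array([-2.13509052,  2.17398737, -0.09644145])}
{'clock': 0.1, 'joints': array([ 1.13640363,  0.43516928,  0.02494739,  1.57401395, -0.01160163,
        1.1340017 , -0.07506122]), 'dq': array([-0.00030633, -0.00050506,  0.00068083, -0.00290907,  0.00154751,
        0.00047993, -0.00123643]), 'joint_efforts': array([ 2.94507554e-03, -6.69126248e+01,  9.87982973e-01, -3.15149724e+01,
       -6.04772405e-02,  3.73445393e-02,  1.05759782e-04]), 'position': array([ 0.20338291, -0.59044765,  0.19911022]), 'ee_rot': array([-3.09707906e+00, -5.18547899e-01,  5.58762922e-04]), 'force': array([0.05709985, 0.08330086, 0.3279977 ]), 'ft_torque': array([ 0.02763479, -0.00612366,  0.00349835]), 'gripper_force': 0.0, 'width': 1.0038275476077847}
```

View pics/scene0.png

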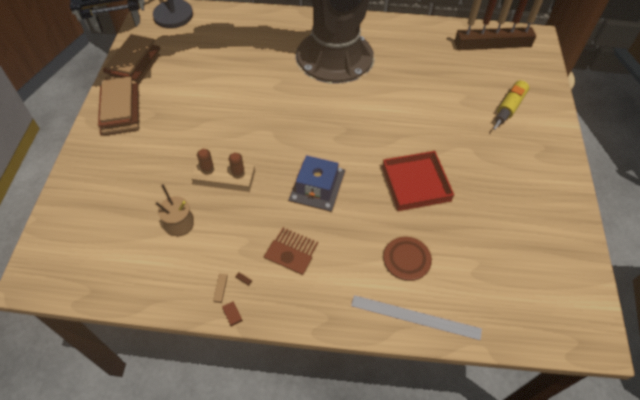

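View pics/top0.png

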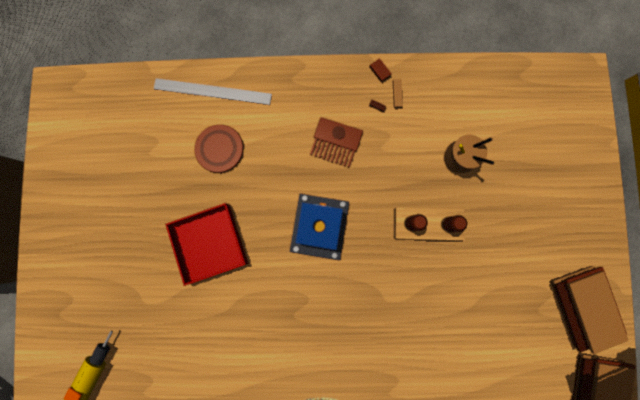

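The scene view shows the handles at (205,160) and (236,163), the jig at (318,180) and the tray at (418,180). In the top view the handles are at (416,222) and (456,223), the bore at (320,227) and the tray at (208,245). I'll enlarge the top view.

```bash
cat > h.py <<'E'
import numpy as np, cv2
from cell import *
from scipy.spatial.transform import Rotation as R
def cast(n,uv,z):
    p=camera_params(n); uv=np.array(uv,float).reshape(-1,1,2)
    d=cv2.undistortPoints(uv,p['intrinsics'],p['dist']).reshape(-1,2)
    d=np.c_[d,np.ones(len(d))]@R.from_rotvec(p['rotation']).as_matrix().T
    e=p['eye']; return (e+d*((z-e[2])/d[:,2])[:,None])
def proj(n,X):
    p=camera_params(n); M=R.from_rotvec(p['rotation']).as_matrix().T
    return cv2.projectPoints(np.array(X,float).reshape(-1,1,3),cv2.Rodrigues(M)[0],-M@p['eye'],p['intrinsics'],p['dist'])[0].reshape(-1,2)
E
python3 - <<'E'
from h import *
t=cv2.imread('pics/top0.png');s=cv2.imread('pics/scene0.png')
a=cv2.resize(t[180:270,280:480],None,fx=4,fy=4,interpolation=cv2.INTER_CUBIC)
b=cv2.resize(s[140:215,190:350],None,fx=5,fy=5,interpolation=cv2.INTER_CUBIC)[:230]
cv2.imwrite('pics/crop0.png',np.vstack([a,b]) if a.shape[1]==b.shape[1] else a)
def blobs(im,m,lo=60):
    n,l,st,c=cv2.connectedComponentsWithStats(m.astype(np.uint8))
    return [(st[i].tolist(),c[i].round(1).tolist()) for i in range(1,n) if st[i][4]>lo]
for n,im in(('top',t),('scene',s)):
    B,G,Rr=[im[:,:,i].astype(int) for i in range(3)]
    print(n,'blue',blobs(im,(B>Rr+40)&(B>G+25)))
    print(n,'brown',blobs(im,(Rr<150)&(Rr>G+25)&(G<75)))
    print(n,'red',blobs(im,(Rr>120)&(G<40)&(B<50)))
    m=((B>Rr+40)&(B>G+25)).astype(np.uint8)
    c=max(cv2.findContours(m,cv2.RETR_EXTERNAL,2)[0],key=cv2.contourArea); q=cv2.boxPoints(cv2.minAreaRect(c)); print(q)
    if n=='top': 
        Q=cast('top',q,.064);print(Q,Q.mean(0))
        print('bore',cast('top',[320,227],.044))
E
```

```text
top blue [([295, 203, 48, 47, 1602], [318.8, 225.8])]
top brown [([369, 59, 22, 24, 265], [379.9, 69.8]), ([369, 100, 17, 12, 105], [377.5, 105.3]), ([311, 118, 52, 50, 1376], [336.6, 139.2]), ([196, 126, 48, 48, 747], [219.6, 145.7]), ([166, 203, 85, 83, 1336], [200.7, 242.1]), ([406, 214, 22, 16, 220], [418.2, 221.3]), ([450, 215, 18, 16, 209], [458.5, 222.2]), ([414, 240, 48, 2, 73], [440.1, 240.5]), ([554, 266, 50, 109, 1043], [577.0, 309.0]), ([595, 355, 26, 22, 207], [607.0, 363.0]), ([598, 368, 30, 14, 80], [612.4, 374.3])]
top red [([175, 206, 70, 79, 3222], [209.6, 245.7])]
[[294.67566 242.94597]
 [301.56757 201.59462]
 [342.91895 208.4865 ]
 [336.02704 249.83784]]
[[ 0.48236697  0.05100571  0.064     ]
 [ 0.5728024   0.03478966  0.064     ]
 [ 0.55586371 -0.05604574  0.064     ]
 [ 0.46599574 -0.03891755  0.064     ]] [ 0.51925721 -0.00229198  0.064     ]
bore [[ 0.51663532 -0.0046592   0.044     ]]
scene blue [([298, 158, 36, 30, 611], [316.1, 172.6])]
scene brown [([461, 28, 74, 11, 298], [498.4, 34.2]), ([110, 70, 31, 9, 131], [125.8, 73.8]), ([99, 82, 40, 48, 426], [126.4, 110.6]), ([198, 151, 15, 20, 186], [205.3, 160.5]), ([382, 152, 71, 58, 1297], [417.7, 180.3]), ([230, 156, 13, 19, 170], [236.6, 164.4]), ([384, 238, 46, 39, 1185], [406.8, 256.9]), ([270, 243, 28, 23, 303], [284.7, 255.0]), ([224, 304, 17, 21, 177], [232.0, 314.3])]
scene red []
[[297.64706 180.41179]
 [303.7059  156.1765 ]
 [335.00003 164.00002]
 [328.9412  188.2353 ]]
```

View pics/crop0.png

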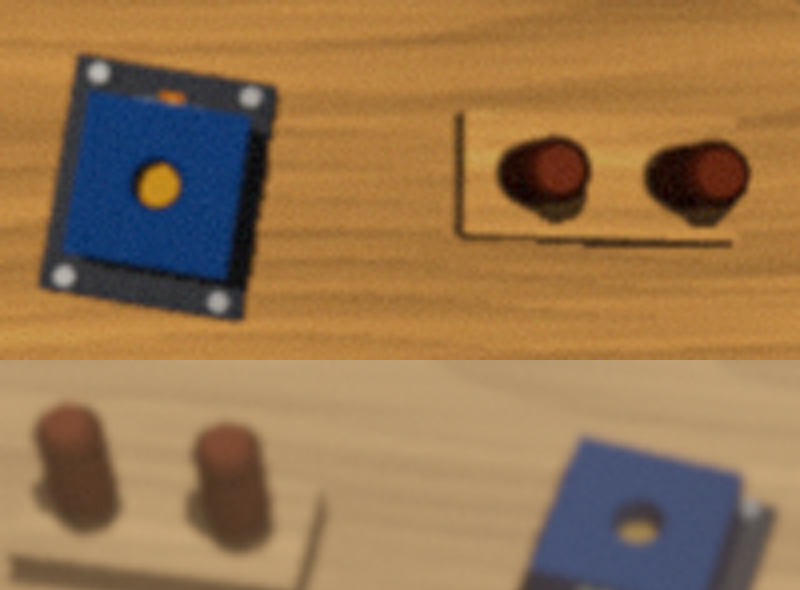

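The crop shows the bore mouth at top pixel (319.3,225.8). The handle tops are at (421.2,222.0) and (460.5,223.2) in the top view, and at about (235.6,157.5) and (204,153) in the scene view.

Run:
```python
from h import *
print('top',cast('top',[[421.2,222.0],[460.5,223.2]],.105))
print('scene',cast('scene',[[235.6,157.5],[204,153]],.105))
print('bore',cast('top',[[319.3,225.8]],.064))
print('bore sc',cast('scene',[[190+638/5,140+(522-360)/5]],.064))
t=cv2.imread('pics/top0.png').astype(int);B,G,Rr=[t[:,:,i] for i in range(3)]
m=((Rr>120)&(G<40)&(B<50)).astype(np.uint8)
c=max(cv2.findContours(m,0,2)[0],key=cv2.contourArea);q=cv2.boxPoints(cv2.minAreaRect(c));print('tray',cast('top',q,.005))
s=observe();r=R.from_rotvec(s['ee_rot']).as_matrix();print(r.round(4))
w=np.array([.48,-.22,.2])-s['position'];print('d tool',r.T@w)
```

```text
top [[ 0.52161927 -0.21604262  0.105     ]
 [ 0.51743876 -0.29814258  0.105     ]]
scene [[ 0.52908503 -0.20859679  0.105     ]
 [ 0.52347933 -0.29171583  0.105     ]]
bore [[ 0.51881665 -0.00344063  0.064     ]]
bore sc [[ 0.52274054 -0.00058247  0.064     ]]
tray [[0.52400642 0.36853847 0.005     ]
 [0.57161607 0.22020237 0.005     ]
 [0.43378249 0.17198355 0.005     ]
 [0.3864523  0.31745656 0.005     ]]
[[ 9.455e-01  3.257e-01 -6.000e-04]
 [ 3.257e-01 -9.455e-01  1.300e-03]
 [-1.000e-04 -1.400e-03 -1.000e+00]]
d tool [ 0.38219735 -0.26014254 -0.00056012]
```

```bash
python3 -m pendant '[0.0425,-0.0251,0,0,0,0,0.06,0.0425,-0.0251,0,0,0,0,0.06,0.0425,-0.0251,0,0,0,0,0.06,0.0425,-0.0251,0,0,0,0,0.06,0.0425,-0.0251,0,0,0,0,0.06,0.0425,-0.0251,0,0,0,0,0.06,0.0425,-0.0251,0,0,0,0,0.06,0.0425,-0.0251,0,0,0,0,0.06,0.0425,-0.0251,0,0,0,0,0.06,0.0425,-0.0251,0,0,0,0,0.06]' 5; python3 -m pendant '[0,0,0,0,0,0.166,0.06,0,0,0,0,0,0.166,0.06,0,0,0,0,0,0,0.06]'
cat > d.py <<'E'
import sys
from h import *
s=observe();r=R.from_rotvec(s['ee_rot']).as_matrix()
np.set_printoptions(precision=4,suppress=True)
print('t',s['clock'],'pos',s['position'],'yaw_y',np.degrees(np.arctan2(r[1,1],r[0,1])),'tilt',r[:,2],'F',s['force'],'w',s['width']*.0918,s['gripper_force'],'j7',s['joints'][6])
if len(sys.argv)>3: print('tool d',r.T@(np.array(sys.argv[1:4],float)-s['position']))
E
python3 d.py 0.523 -0.214 0.069
```

```text
clock: 1.35
position: [0.5243, -0.2139, 0.1996]
ee_rot: [-3.098, -0.518, 0.001]
force: [1.0, -0.5, 0.6]
width: 0.652
gripper_force: 0.0
clock: 1.72
position: [0.5235, -0.215, 0.1995]
ee_rot: [3.142, 0.002, -0.001]
force: [0.4, -0.0, 0.4]
width: 0.655
gripper_force: 0.0
t 1.725 pos [ 0.5235 -0.215   0.1995] yaw_y -89.94460853175104 tilt [-0.0008 -0.     -1.    ] F [ 0.4049 -0.0161  0.3999] w 0.060116105277645236 0.0 j7 -1.3098359241916626
tool d [-0.0004 -0.001   0.1305]
```

```bash
python3 -m pendant '[0,0,0.04,0,0,0,0.06,0,0,0.04,0,0,0,0.06,0,0,0.03,0,0,0,0.06,0,0,0.02,0,0,0,0.06,0,0,0,0,0,0,0.03,0,0,0,0,0,0,0.03,0,0,0,0,0,0,0.03,0,0,0,0,0,0,0.03]' 6;python3 d.py
```

```text
clock: 2.72
position: [0.5244, -0.2153, 0.0708]
ee_rot: [3.141, 0.0, 0.003]
force: [1.4, 1.4, 3.5]
width: 0.363
gripper_force: 5.8
t 2.725 pos [ 0.5244 -0.2153  0.0708] yaw_y -89.99091628454423 tilt [ 0.0016 -0.0004 -1.    ] F [1.4165 1.379  3.4983] w 0.033316263028180575 5.754897760343738 j7 -1.3319801273274618
```

Run:
```python
from h import *
s=get_image('scene')[:,:,::-1];t=get_image('top')[:,:,::-1]
a=cv2.resize(s[90:200,170:290],None,fx=5,fy=5,interpolation=3)[:550];b=cv2.resize(t[170:280,380:480],None,fx=5,fy=5,interpolation=3)
im=np.hstack([a,b]);im=cv2.resize(im,(800,400));cv2.imwrite('pics/g1.png',im)
```

```text
(no output)
```

View pics/g1.png

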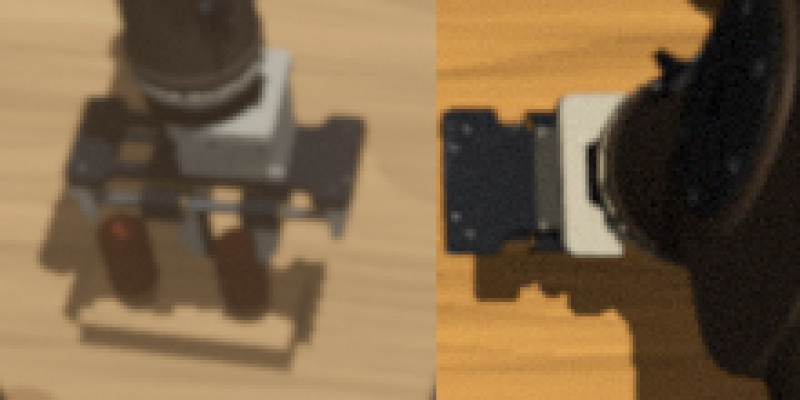

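The scene crop shows the fingers at (200,235) and (262,230), with the handle at (243,270), somewhat toward +x of the pads. Next I'll open, turn 90° and pinch along x to centre it.

```bash
python3 -m pendant '[0,0,0,0,0,0,0.068,0,0,0,0,0,0,0.068,0,0,0,0,0,-0.1,0.068,0,0,0,0,0,-0.184,0.068,0,0,0,0,0,-0.184,0.068,0,0,0,0,0,-0.184,0.068,0,0,0,0,0,-0.184,0.068,0,0,0,0,0,-0.184,0.068,0,0,0,0,0,-0.184,0.068,0,0,0,0,0,-0.184,0.068]' 6; python3 -m pendant '[0,0,0,0,0,-0.184,0.068,0,0,0,0,0,0,0.03,0,0,0,0,0,0,0.03,0,0,0,0,0,0,0.03,0,0,0,0,0,0,0.03,0,0,0,0,0,0,0.03]';python3 d.py
```

```text
clock: 4.08
position: [0.5232, -0.2153, 0.0695]
ee_rot: [-2.409, -2.016, 0.001]
force: [-0.6, 0.3, -0.2]
width: 0.741
gripper_force: 0.0
clock: 4.82
position: [0.5237, -0.2151, 0.0699]
ee_rot: [2.221, 2.222, -0.0]
force: [0.2, 0.2, 0.0]
width: 0.368
gripper_force: 6.0
t 4.825 pos [ 0.5237 -0.2151  0.0699] yaw_y 0.029793980744210885 tilt [-0.     -0.0001 -1.    ] F [0.2116 0.2495 0.0105] w 0.03381176894020128 6.0029011399819865 j7 -0.0064370677052950675
```

```bash
python3 -m pendant '[0,0,0,0,0,0,0.02,0,0,0,0,0,0,0.02,0,0,0,0,0,0,0.02,0,0,-0.015,0,0,0,0.02,0,0,-0.03,0,0,0,0.02,0,0,-0.03,0,0,0,0.02,0,0,-0.025,0,0,0,0.02,0,0,0,0,0,0,0.02]' 45;python3 d.py 0.520 -0.003 0.17;  python3 - <<'E'
from h import *
s=get_image('scene')[:,:,::-1]
u,v=proj('scene',[[.5237,-.215,.13]])[0].astype(int);print(u,v)
cv2.imwrite('pics/g2.png',cv2.resize(s[v-45:v+55,u-50:u+50],(600,600),interpolation=3))
E
```

```text
clock: 5.82
position: [0.5248, -0.2154, 0.1723]
ee_rot: [2.218, 2.22, 0.002]
force: [0.1, -0.2, -1.5]
width: 0.343
gripper_force: 40.7
t 5.825 pos [ 0.5248 -0.2154  0.1723] yaw_y 0.04802260400115502 tilt [ 0.0034 -0.0014 -1.    ] F [ 0.1396 -0.2042 -1.4786] w 0.03152588470383067 40.730913042789325 j7 0.06669553783180995
tool d [ 0.2124 -0.0046  0.0019]
232 149
```

View pics/g2.png

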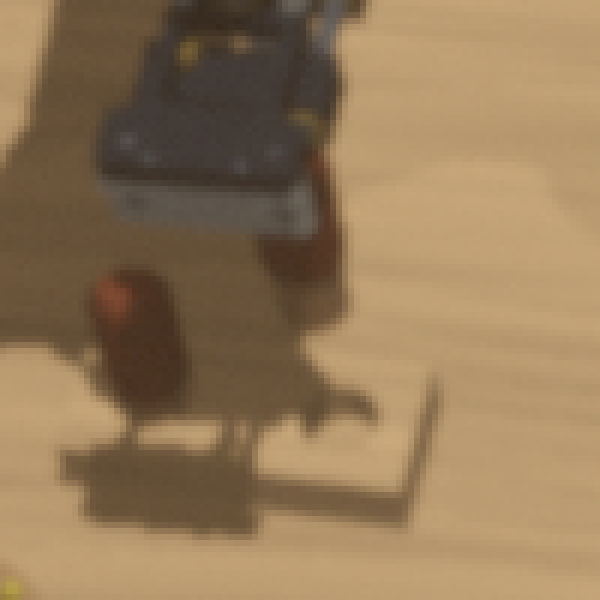

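The crop shows the lifted handle with its foot around crop (315,305) and its grip hidden partly behind the gripper body. I'll compare that with the projection expected for a centred handle.

Run:
```python
from h import *
c=np.array([.5248,-.2154])
for z in (.107,.147,.180,.207):
    print(z,(proj('scene',[[*c,z]])[0]-[182,104])*6)
print('foot ray',cast('scene',[[182+318/6,104+300/6]],.107))
print('other top',(proj('scene',[[.519,-.297,.105]])[0]-[182,104])*6)
```

```text
0.107 [307.12236119 308.71144715]
0.147 [295.03484075 248.26851772]
0.18 [284.60066794 195.99903256]
0.207 [275.73406553 151.51311938]
foot ray [[ 0.5197022  -0.21172336  0.107     ]]
other top [122.25691012 284.74353994]
```

```bash
python3 -m pendant '[0.04,-0.001,0,0,0,0,0.02,0.05,-0.001,0,0,0,0,0.02,0.05,-0.001,0,0,0,0,0.02,0.045,-0.001,0,0,0,0,0.02,0.027,0,0,0,0,0,0.02,0,0,0.015,0,0,0,0.02,0,0,0.015,0,0,0,0.02,0,0,0,0,0,0,0.02,0,0,0,0,0,0,0.02]';python3 d.py 0.520 -0.004 0.129
```

```text
clock: 7.0
position: [0.5195, -0.004, 0.1396]
ee_rot: [-2.222, -2.221, 0.001]
force: [0.5, 0.5, -0.9]
width: 0.345
gripper_force: 40.9
t 7.0 pos [ 0.5195 -0.004   0.1396] yaw_y -0.024398883464315502 tilt [-0.0006 -0.     -1.    ] F [ 0.516   0.534  -0.9368] w 0.03163240587315485 40.885838102549314 j7 -0.3587366349112149
tool d [0.     0.0006 0.0106]
```

```bash
for i in 1; do python3 -m pendant '[0,0,0.004,0,0,0,0.02,0,0,0.004,0,0,0,0.02,0,0,0.003,0,0,0,0.02,0,0,0,0,0,0,0.02]'; python3 -m pendant '[0,0,0.002,0,0,0,0.02,0,0,0,0,0,0,0.02]';python3 -m pendant '[0,0,0.002,0,0,0,0.02,0,0,0,0,0,0,0.02]'; done
```

```text
clock: 7.5
position: [0.5195, -0.0032, 0.1288]
ee_rot: [2.22, 2.222, -0.0]
force: [-0.2, 1.0, -0.8]
width: 0.339
gripper_force: 40.9
clock: 7.75
position: [0.5207, -0.0031, 0.1281]
ee_rot: [2.219, 2.221, 0.003]
force: [-0.7, -1.0, 9.9]
width: 0.34
gripper_force: 41.1
clock: 8.0
position: [0.5219, -0.003, 0.1275]
ee_rot: [2.218, 2.219, 0.005]
force: [-1.8, -1.5, 23.0]
width: 0.345
gripper_force: 41.4
```

```bash
python3 -m pendant '[0,0,-0.006,0,0,0,0.02,0,0,0,0,0,0,0.02]'
python3 - <<'E'
from h import *
s=get_image('scene')[:,:,::-1]
u,v=proj('scene',[[.52,-.004,.08]])[0].astype(int);print(u,v)
cv2.imwrite('pics/g3.png',cv2.resize(s[v-30:v+30,u-30:u+30],(600,600),interpolation=3))
for z in(.0665,.108):
  for d in (.012,.015,.018): p=proj('scene',[[.52,-.004-d,z],[.52,-.004+d,z]]);print(z,d,((p-[u-30,v-30])*10).round(0).tolist())
E
```

```text
clock: 8.25
position: [0.5196, -0.0031, 0.1311]
ee_rot: [2.22, 2.222, 0.0]
force: [-0.2, -0.5, -1.8]
width: 0.339
gripper_force: 41.1
316 167
0.0665 0.012 [[258.0, 334.0], [350.0, 343.0]]
0.0665 0.015 [[246.0, 333.0], [362.0, 344.0]]
0.0665 0.018 [[234.0, 332.0], [374.0, 345.0]]
0.108 0.012 [[258.0, 235.0], [353.0, 244.0]]
0.108 0.015 [[246.0, 234.0], [365.0, 245.0]]
0.108 0.018 [[234.0, 233.0], [377.0, 246.0]]
```

View pics/g3.png

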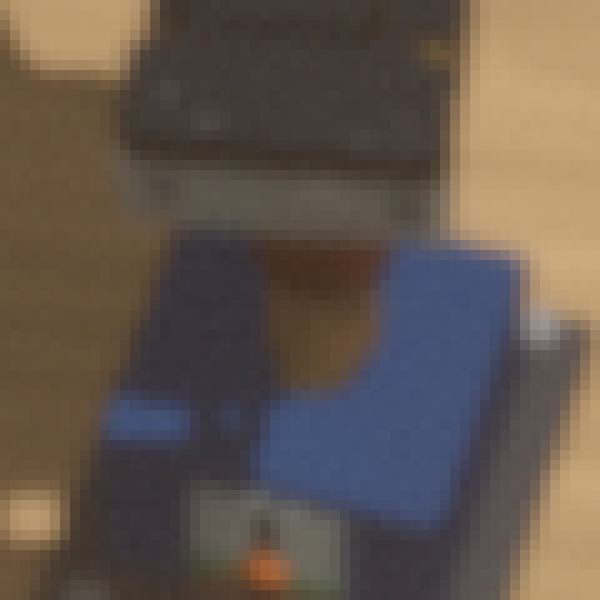

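The shank spans about 268–383 at row 320 and the grip 250–390. That makes the shank 30 mm against the 36 mm grip. Together with the stop at the bore mouth (23 N), it means this is the thick handle, so it goes in the tray.

```bash
python3 -m pendant '[0,0,-0.02,0,0,0,0.02,0.02,0,-0.02,0,0,0,0.02,0.045,-0.008,0,0,0,0,0.02,0.05,-0.008,0,0,0,0,0.02,0.05,-0.008,0,0,0,0,0.02,0.05,-0.008,0,0,0,0,0.02,0.04,-0.008,0,0,0,0,0.02,0.018,0,0.02,0,0,0,0.02,0,0,0.03,0,0,0,0.02,0,0,0.03,0,0,0,0.02]'; python3 -m pendant '[0,0,0.012,0,0,0,0.02,0,0,0,0,0,0,0.02]'; python3 d.py .479 .27 .070
```

```text
clock: 9.55
position: [0.4788, 0.2699, 0.0894]
ee_rot: [-2.219, -2.223, 0.001]
force: [1.4, -0.9, -2.4]
width: 0.341
gripper_force: 41.1
clock: 9.8
position: [0.4788, 0.2695, 0.0783]
ee_rot: [-2.22, -2.222, 0.002]
force: [0.2, -0.1, -0.7]
width: 0.336
gripper_force: 41.1
t 9.8 pos [0.4788 0.2695 0.0783] yaw_y 0.057077953581944625 tilt [-0.0015 -0.0007 -1.    ] F [ 0.1948 -0.1472 -0.7119] w 0.030816850700454403 41.10674126073718 j7 -0.9702926859174795
tool d [0.0005 0.0002 0.0083]
```

```bash
python3 -m pendant '[0,0,0.004,0,0,0,0.02,0,0,0.002,0,0,0,0.02,0,0,0.001,0,0,0,0.02]'; python3 -m pendant '[0,0,0.001,0,0,0,0.02,0,0,0,0,0,0,0.02]'
```

```text
clock: 10.18
position: [0.4795, 0.2698, 0.0722]
ee_rot: [2.22, 2.222, 0.001]
force: [-1.0, -1.3, -1.8]
width: 0.337
gripper_force: 41.1
clock: 10.42
position: [0.4792, 0.2697, 0.0709]
ee_rot: [2.22, 2.222, 0.0]
force: [0.3, 0.4, -1.3]
width: 0.337
gripper_force: 41.1
```

```bash
python3 -m pendant '[0,0,0.001,0,0,0,0.02,0,0,0,0,0,0,0.07,0,0,0,0,0,0,0.07,0,0,0,0,0,0,0.07,0,0,-0.02,0,0,0,0.07,0,0,-0.04,0,0,0,0.07,0,0,-0.04,0,0,0,0.07,-0.02,0,-0.02,0,0,0,0.07]' 6
python3 - <<'E'
from h import *
cv2.imwrite('pics/t1.png',get_image('top')[:,:,::-1])
E
python3 -m pendant '[-0.0547,0.004,0,0,0,0,0.07,-0.0547,0.004,0,0,0,0,0.07,-0.0547,0.004,0,0,0,0,0.07,-0.0547,0.004,0,0,0,0,0.07,-0.0547,0.004,0,0,0,0,0.07,-0.0547,0.004,0,0,0,0,0.07,-0.0547,0.004,0,0,0,0,0.07,-0.0547,0.004,0,0,0,0,0.07,-0.0547,0.004,0,0,0,0,0.07,-0.0547,0.004,0,0,0,0,0.07]'; python3 -m pendant '[0,0,0,0,0,0,0.07]'
python3 - <<'E'
from h import *
im=get_image('scene')[:,:,::-1]
a=cv2.resize(im[110:240,180:480],(600,260),interpolation=3)
cv2.imwrite('pics/s1.png',a)
E
python3 d.py .5195 -.297 .07
```

```text
clock: 11.42
position: [0.4794, 0.2517, 0.1921]
ee_rot: [-2.218, -2.225, -0.005]
force: [0.5, -0.1, -0.6]
width: 0.764
gripper_force: 0.0
clock: 12.72
position: [0.5195, -0.299, 0.1895]
ee_rot: [-2.22, -2.222, 0.0]
force: [0.3, 0.7, -0.4]
width: 0.76
gripper_force: 0.0
clock: 12.85
position: [0.5182, -0.3029, 0.1885]
ee_rot: [-2.229, -2.214, 0.003]
force: [0.3, 0.8, -0.0]
width: 0.761
gripper_force: 0.0
t 12.9 pos [ 0.5189 -0.2993  0.1888] yaw_y -0.18806867091751026 tilt [-0.0012  0.0004 -1.    ] F [0.114  1.4439 0.0003] w 0.06957851454248565 0.0 j7 0.2220236021755498
tool d [0.0022 0.0007 0.1188]
```

View pics/s1.png

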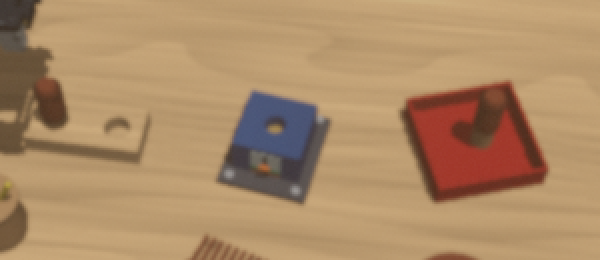

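The scene crop shows the first handle standing upright in the tray at (488,115), with the second still in the rack at (50,103). I'll check clearance to the pot before descending.

Run:
```python
from h import *
print(cast('top',[[467,155],[467,172],[467,137]],.075), cast('top',[[490,141],[492,162],[483,180]],.12))
```

```text
[[ 0.66811497 -0.33279253  0.075     ]
 [ 0.63006937 -0.33028565  0.075     ]
 [ 0.70890535 -0.33557261  0.075     ]] [[ 0.68763516 -0.36582032  0.12      ]
 [ 0.64276365 -0.36668003  0.12      ]
 [ 0.60521353 -0.34497524  0.12      ]]
```

```bash
python3 -m pendant '[0.002,0.0005,0.03,0,0,0,0.07,0,0,0.04,0,0,0,0.07,0,0,0.03,0,0,0,0.07,0,0,0.018,0,0,0,0.07,0,0,0,0,0,0,0.03,0,0,0,0,0,0,0.03,0,0,0,0,0,0,0.03,0,0,0,0,0,0,0.03,0,0,0,0,0,0,0.03]' 6;python3 d.py .5195 -.297 .07
```

```text
clock: 14.02
position: [0.5205, -0.2955, 0.0725]
ee_rot: [2.22, 2.222, -0.0]
force: [-2.0, -0.2, 5.0]
width: 0.337
gripper_force: 6.3
t 14.025 pos [ 0.5205 -0.2955  0.0725] yaw_y 0.04186897768231257 tilt [ 0.0006 -0.0007 -1.    ] F [-1.9863 -0.1835  5.0111] w 0.030962049607318753 6.271778878726764 j7 0.1499074860178109
tool d [-0.0015 -0.001   0.0025]
```

```bash
python3 -m pendant '[0,0,0,0,0,0,0.08,0,0,0,0,0,0,0.08,0,0,0,0,0,0.1,0.08,0,0,0,0,0,0.184,0.08,0,0,0,0,0,0.184,0.08,0,0,0,0,0,0.184,0.08,0,0,0,0,0,0.184,0.08,0,0,0,0,0,0.184,0.08,0,0,0,0,0,0.184,0.08,0,0,0,0,0,0.184,0.08]' 6; python3 -m pendant '[0,0,0,0,0,0.184,0.08,0,0,0,0,0,0,0.03,0,0,0,0,0,0,0.03,0,0,0,0,0,0,0.03,0,0,0,0,0,0,0.03,0,0,0,0,0,0,0.03]';python3 d.py
```

```text
clock: 15.28
position: [0.5202, -0.295, 0.0716]
ee_rot: [-3.129, -0.279, 0.0]
force: [-0.2, -0.4, -0.3]
width: 0.87
gripper_force: 0.0
clock: 16.02
position: [0.5202, -0.2954, 0.0719]
ee_rot: [3.142, 0.0, 0.0]
force: [1.5, -0.4, 0.9]
width: 0.378
gripper_force: 0.7
t 16.025 pos [ 0.5202 -0.2954  0.0719] yaw_y -89.99795671463954 tilt [ 0.0001 -0.0001 -1.    ] F [ 1.521  -0.421   0.9105] w 0.0346979886808849 0.6943749391939491 j7 -1.17676798140478
```

```bash
python3 -m pendant '[0,0,0,0,0,0,0.03,0,0,0,0,0,0,0.02,0,0,0,0,0,0,0.02,0,0,0,0,0,0,0.02]' 45; python3 -m pendant '[0,0,-0.015,0,0,0,0.02,0,0,-0.03,0,0,0,0.02,0,0,-0.03,0,0,0,0.02,0,0,-0.025,0,0,0,0.02,0,0,0,0,0,0,0.02]';python3 d.py .5205 -.0035 .17
```

```text
clock: 16.52
position: [0.5202, -0.2954, 0.0719]
ee_rot: [3.141, -0.001, 0.0]
force: [-0.6, -1.3, 1.2]
width: 0.321
gripper_force: 36.4
clock: 17.15
position: [0.5216, -0.2955, 0.1745]
ee_rot: [3.14, -0.0, 0.006]
force: [0.9, 0.3, -1.3]
width: 0.25
gripper_force: 35.6
t 17.15 pos [ 0.5216 -0.2955  0.1745] yaw_y -90.00942958868939 tilt [ 0.004  -0.0017 -1.    ] F [ 0.8727  0.2836 -1.3426] w 0.02293111454282322 35.60798894017353 j7 -1.1670202169250852
tool d [-0.0011 -0.2921  0.0041]
```

Run:
```python
from h import *
s=get_image('scene')[:,:,::-1];t=get_image('top')[:,:,::-1]
u,v=proj('scene',[[.52,-.295,.12]])[0].astype(int);print(u,v)
cv2.imwrite('pics/g4.png',cv2.resize(s[v-50:v+50,u-50:u+50],(600,600),interpolation=3))
for z in (.107,.147,.18,.207): print((proj('scene',[[.521,-.295,z]])[0]-[u-50,v-50])*6)
```

```text
202 148
[304.96515394 321.85125597]
[288.29784649 261.27658475]
[273.91895945 208.91935424]
[261.70666921 164.37816028]
```

View pics/g4.png

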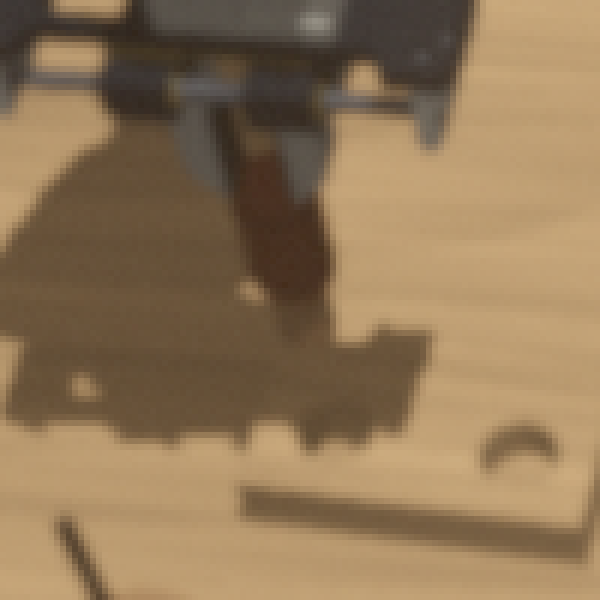

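The handle slid down in the grip. The grip's lower edge is at crop row 285 where 261 was expected, about 15 mm low, so the pads hold only the taper. I'll set it back in its hole and regrasp.

```bash
python3 -m pendant '[0,0,0.025,0,0,0,0.02,0,0,0.025,0,0,0,0.02,0,0,0.015,0,0,0,0.02,0,0,0.006,0,0,0,0.02,0,0,0,0,0,0,0.02]'; python3 -m pendant '[0,0,0.004,0,0,0,0.02,0,0,0.004,0,0,0,0.02,0,0,0,0,0,0,0.02]';python3 -m pendant '[0,0,0.004,0,0,0,0.02,0,0,0,0,0,0,0.02]'
```

```text
clock: 17.88
position: [0.5202, -0.2952, 0.1007]
ee_rot: [-3.141, 0.0, 0.001]
force: [-0.7, -0.3, -0.4]
width: 0.244
gripper_force: 35.6
clock: 18.25
position: [0.5201, -0.2952, 0.0927]
ee_rot: [-3.142, 0.0, 0.0]
force: [0.7, 0.3, -0.6]
width: 0.247
gripper_force: 35.6
clock: 18.5
position: [0.52, -0.2951, 0.0885]
ee_rot: [-3.141, 0.0, 0.001]
force: [-0.3, -0.5, -1.2]
width: 0.242
gripper_force: 35.6
```

```bash
python3 -m pendant '[0,0,0.002,0,0,0,0.02,0,0,0,0,0,0,0.02]'; python3 -m pendant '[0,0,0.002,0,0,0,0.02,0,0,0,0,0,0,0.02]';python3 -m pendant '[0,0,0.002,0,0,0,0.02,0,0,0,0,0,0,0.02]'
```

```text
clock: 18.75
position: [0.5202, -0.2952, 0.0867]
ee_rot: [-3.142, 0.0, 0.0]
force: [-0.7, 0.5, -0.4]
width: 0.246
gripper_force: 35.6
clock: 19.0
position: [0.5201, -0.2951, 0.0847]
ee_rot: [-3.141, 0.0, 0.0]
force: [-0.3, -1.4, -0.9]
width: 0.244
gripper_force: 35.6
clock: 19.25
position: [0.5201, -0.2952, 0.0826]
ee_rot: [-3.142, 0.0, 0.0]
force: [-0.6, -0.4, -1.4]
width: 0.247
gripper_force: 35.6
```

```bash
python3 -m pendant '[0,0,0.003,0,0,0,0.02,0,0,0.002,0,0,0,0.02,0,0,0,0,0,0,0.02]'; python3 -m pendant '[0,0,0.002,0,0,0,0.02,0,0,0.001,0,0,0,0.02,0,0,0,0,0,0,0.02]'
python3 - <<'E'
from h import *
s=get_image('scene')[:,:,::-1]
u,v=proj('scene',[[.52,-.295,.06]])[0].astype(int);print(u,v)
cv2.imwrite('pics/g5.png',cv2.resize(s[v-40:v+40,u-40:u+40],(600,600),interpolation=3))
for z in (.005,.03,.045,.08,.105): print((proj('scene',[[.5202,-.2952,z]])[0]-[u-40,v-40])*7.5)
E
```

```text
clock: 19.62
position: [0.5201, -0.2952, 0.0776]
ee_rot: [-3.141, 0.001, 0.001]
force: [0.5, -0.0, 0.0]
width: 0.247
gripper_force: 35.6
clock: 20.0
position: [0.5212, -0.2956, 0.0759]
ee_rot: [3.141, -0.001, 0.003]
force: [-1.2, 0.4, 6.5]
width: 0.245
gripper_force: 37.8
206 162
[324.99646637 397.41847263]
[313.55968566 356.04130946]
[306.53752618 330.61335846]
[289.6657613  269.44875768]
[277.17943679 224.11829845]
```

View pics/g5.png

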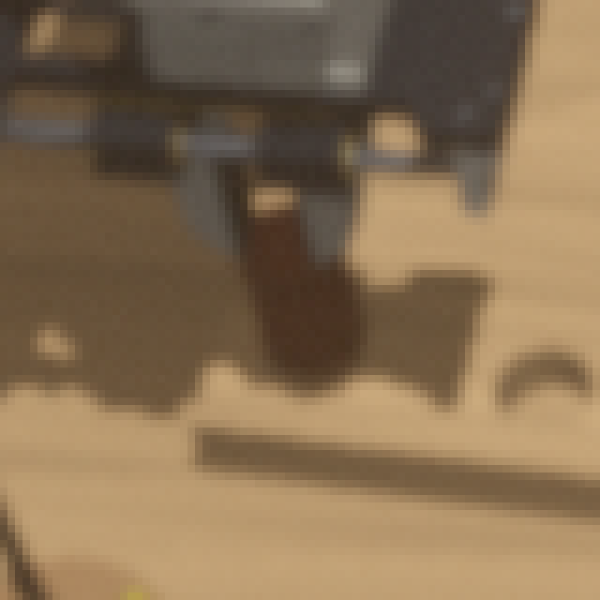

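The scene view shows the handle down in the hole, but it sits toward +x of the pads (grip bottom at (315,375), 356 expected). I'll release, step aside and re-measure it from both cameras.

```bash
python3 -m pendant '[0,0,0,0,0,0,0.07,0,0,0,0,0,0,0.08,0,0,0,0,0,0,0.085,0,0,-0.03,0,0,0,0.085,0,0,-0.05,0,0,0,0.085,0,0,-0.04,0,0,0,0.085,0,-0.05,0,0,0,0,0.085,0,-0.06,0,0,0,0,0.085,0,-0.06,0,0,0,0,0.085,0,0,0,0,0,0,0.085]' 6; python3 d.py;python3 - <<'E'
from h import *
s=get_image('scene')[:,:,::-1];t=get_image('top')[:,:,::-1]
cv2.imwrite('pics/s2.png',s);cv2.imwrite('pics/t2.png',t)
u,v=proj('scene',[[.52,-.295,.06]])[0].astype(int);p,q=proj('top',[[.52,-.295,.08]])[0].astype(int);print(u,v,p,q)
a=cv2.resize(s[v-25:v+25,u-25:u+25],(400,400),interpolation=3);b=cv2.resize(t[q-25:q+25,p-25:p+25],(400,400),interpolation=3)
cv2.imwrite('pics/g6.png',np.hstack([a,b]))
E
```

```text
clock: 21.3
position: [0.5205, -0.1192, 0.195]
ee_rot: [-3.139, -0.013, -0.0]
force: [-0.6, 0.0, -0.4]
width: 0.928
gripper_force: 0.0
t 21.3 pos [ 0.5205 -0.1192  0.195 ] yaw_y -89.52601749376312 tilt [ 0.0001  0.0023 -1.    ] F [-0.6257  0.0339 -0.4087] w 0.08516715643394429 0.0 j7 -1.4764283551431945
206 162 454 222
```

View pics/g6.png

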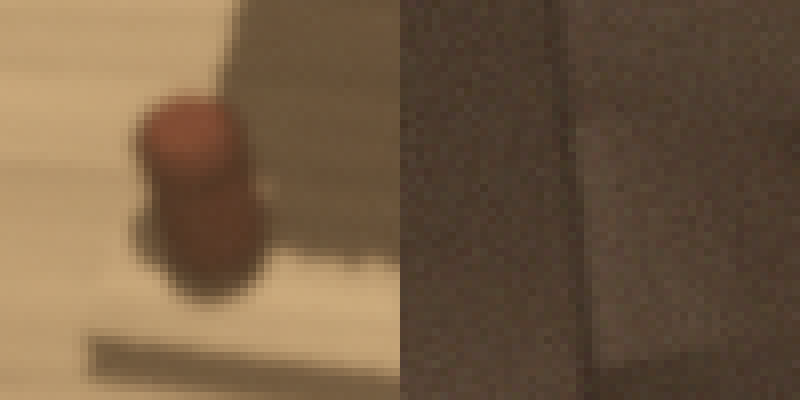

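The left panel shows the handle standing upright in its hole, cap at (190,130). In the right panel the arm hides it from the top camera. I'll back off further, turn to the x-closing yaw and measure it numerically from above.

```bash
python3 -m pendant '[0,-0.06,0,0,0,0,0.07,0,-0.06,0,0,0,0,0.07,0,-0.06,0,0,0,0,0.07,0,0,0,0,0,-0.184,0.07,0,0,0,0,0,-0.184,0.07,0,0,0,0,0,-0.184,0.07,0,0,0,0,0,-0.184,0.07,0,0,0,0,0,-0.184,0.07,0,0,0,0,0,-0.184,0.07,0,0,0,0,0,-0.184,0.07]' 6;  python3 -m pendant '[0,0,0,0,0,-0.184,0.07,0,0,0,0,0,-0.099,0.07]'
python3 - <<'E'
from h import *
t2=get_image('top')[:,:,::-1];s2=get_image('scene')[:,:,::-1];cv2.imwrite('pics/t3.png',t2)
t0=cv2.imread('pics/top0.png');s0=cv2.imread('pics/scene0.png')
def bl(im,x0,x1,y0,y1):
    c=im[y0:y1,x0:x1].astype(int);B,G,Rr=c[:,:,0],c[:,:,1],c[:,:,2]
    out=[]
    for m in((Rr>G+25)&(G<75)&(Rr<160),(Rr>85)&(G<60)&(Rr>1.9*G),):
        n,l,st,ce=cv2.connectedComponentsWithStats(m.astype(np.uint8))
        out+= [(st[i][:5]+[x0,y0,0,0,0],(ce[i]+[x0,y0]).round(2)) for i in range(1,n) if st[i][4]>30]
    return out
for im in(t0,t2):
    for o in bl(im,395,480,205,237):print(o)
    print()
for im in(s0,s2):
    for o in bl(im,190,222,140,185):print(o)
    print()
E
python3 d.py
```

```text
clock: 22.65
position: [0.5208, 0.0527, 0.1945]
ee_rot: [2.51, 1.889, -0.001]
force: [0.2, 1.3, -0.0]
width: 0.759
gripper_force: 0.0
clock: 22.9
position: [0.5208, 0.0526, 0.1945]
ee_rot: [2.22, 2.223, -0.001]
force: [-0.2, 0.9, -1.0]
width: 0.762
gripper_force: 0.0
(array([406, 214,  22,  16, 220]), array([418.24, 221.3 ]))
(array([450, 215,  18,  16, 209]), array([458.53, 222.2 ]))
(array([414, 216,  12,  12,  98]), array([419.7 , 221.71]))
(array([455, 218,  11,  11,  94]), array([459.76, 222.82]))

(array([442, 216,  24,  20, 303]), array([454.27, 223.55]))
(array([452, 216,  13,  14, 129]), array([458.22, 222.6 ]))

(array([198, 151,  15,  20, 186]), array([205.27, 160.52]))

(array([199, 153,  14,  18, 173]), array([206.1 , 161.73]))

t 23.0 pos [0.5208 0.0528 0.1945] yaw_y -0.11384364067202682 tilt [-0.0004 -0.0004 -1.    ] F [-0.2319 -0.3868  0.7913] w 0.0701543520944598 0.0 j7 -0.37713897106553845
```

Run:
```python
from h import *
for z in(.18,.2,.22,.24):
  print(z,'g2',((proj('scene',[[.525+.095,-.2154-.0375,z],[.62,-.2154+.0375,z]])-[182,104])*6).round().tolist(),'g3',((proj('scene',[[.52+.095,-.0031-.0375,z-.041],[.615,-.0031+.0375,z-.041]])-[286,137])*10).round().tolist())
```

```text
0.18 g2 [[141.0, 376.0], [331.0, 393.0]] g3 [[110.0, 464.0], [428.0, 493.0]]
0.2 g2 [[132.0, 345.0], [325.0, 362.0]] g3 [[108.0, 414.0], [430.0, 443.0]]
0.22 g2 [[123.0, 312.0], [319.0, 329.0]] g3 [[106.0, 363.0], [433.0, 392.0]]
0.24 g2 [[113.0, 278.0], [312.0, 296.0]] g3 [[104.0, 311.0], [435.0, 340.0]]
```

```bash
python3 -m pendant '[-0.06,0,0,0,0,0,0.07,-0.06,0,0,0,0,0,0.07,-0.06,0,0,0,0,0,0.07,-0.06,0,0,0,0,0,0.07,-0.06,0,0,0,0,0,0.07,-0.044,0,0.01,0,0,0,0.07,0,0,0.04,0,0,0,0.07,0,0,0.04,0,0,0,0.07,0,0,0.03,0,0,0,0.07,0,0,0.014,0,0,0,0.07]' 6; python3 -m pendant '[0,0,0,0,0,0,0.03,0,0,0,0,0,0,0.03,0,0,0,0,0,0,0.03,0,0,0,0,0,0,0.03,0,0,0,0,0,0,0.03]';python3 d.py .521 -.291 .06; python3 -m pendant '[0,0,0,0,0,0,0.03]'
```

```text
clock: 24.25
position: [0.5189, -0.29, 0.059]
ee_rot: [-2.224, -2.216, 0.002]
force: [-0.1, -0.6, 0.6]
width: 0.766
gripper_force: 0.0
clock: 24.88
position: [0.5207, -0.2894, 0.0615]
ee_rot: [2.221, 2.22, 0.0]
force: [-0.6, 0.1, 4.3]
width: 0.385
gripper_force: 6.0
t 24.875 pos [ 0.5207 -0.2894  0.0615] yaw_y -0.009274774164068371 tilt [ 0.001  -0.0007 -1.    ] F [-0.5644  0.0864  4.3241] w 0.03531912286103247 6.038747018628783 j7 0.21089641316921026
tool d [-0.0016  0.0003  0.0015]
clock: 25.0
position: [0.5208, -0.2895, 0.0615]
ee_rot: [2.221, 2.22, 0.0]
force: [-0.9, 0.1, 6.0]
width: 0.386
gripper_force: 6.1
```

```bash
python3 -m pendant '[0,0,0,0,0,0,0.03,0,0,0,0,0,0,0.02,0,0,0,0,0,0,0.02]' 50; python3 -m pendant '[0,0,-0.015,0,0,0,0.02,0,0,-0.03,0,0,0,0.02,0,0,-0.03,0,0,0,0.02,0,0,-0.025,0,0,0,0.02,0,0,0,0,0,0,0.02]';python3 d.py .5205 -.0035 .155;python3 - <<'E'
from h import *
s=get_image('scene')[:,:,::-1];cv2.imwrite('pics/s4.png',s)
E
```

```text
clock: 25.38
position: [0.5208, -0.2895, 0.0616]
ee_rot: [2.221, 2.22, 0.0]
force: [-0.8, 0.4, 7.0]
width: 0.372
gripper_force: 50.1
clock: 26.0
position: [0.5216, -0.2896, 0.1633]
ee_rot: [2.219, 2.219, 0.002]
force: [-0.3, -0.4, -1.1]
width: 0.369
gripper_force: 50.0
t 26.0 pos [ 0.5216 -0.2896  0.1633] yaw_y -0.0009551960248083835 tilt [ 0.0037 -0.0017 -1.    ] F [-0.3109 -0.4131 -1.1252] w 0.03390586009347768 49.97544455254683 j7 0.2586401612084067
tool d [ 0.2861 -0.0011  0.0078]
```

```bash
python3 -m pendant '[0.04,-0.0005,0,0,0,0,0.02,0.05,0,0,0,0,0,0.02,0.05,0,0,0,0,0,0.02,0.05,0,0,0,0,0,0.02,0.05,0,0,0,0,0,0.02,0.04,0,0,0,0,0,0.02,0.01,0,0.015,0,0,0,0.02,0,0,0.015,0,0,0,0.02,0,0,0.005,0,0,0,0.02,0,0,0,0,0,0,0.02]';python3 d.py .520 .0005 .1205
```

```text
clock: 27.3
position: [0.5194, -0.0007, 0.125]
ee_rot: [-2.223, -2.218, 0.002]
force: [0.1, -0.1, -0.1]
width: 0.372
gripper_force: 50.0
t 27.3 pos [ 0.5194 -0.0007  0.125 ] yaw_y -0.12182684828770464 tilt [-0.0017 -0.0004 -1.    ] F [ 0.0697 -0.1133 -0.1074] w 0.03416206005989736 49.97560636868002 j7 -0.30706018818624353
tool d [0.0012 0.0006 0.0045]
```

```bash
python3 -m pendant '[0.001,0.0005,0.002,0,0,0,0.02,0,0,0.002,0,0,0,0.02,0,0,0,0,0,0,0.02]';python3 -m pendant '[0,0,0.002,0,0,0,0.02,0,0,0,0,0,0,0.02]'; python3 d.py
```

```text
clock: 27.68
position: [0.5204, 0.0017, 0.1219]
ee_rot: [2.222, 2.221, 0.0]
force: [-0.6, 0.8, -0.6]
width: 0.37
gripper_force: 50.0
clock: 27.92
position: [0.5202, 0.0018, 0.1197]
ee_rot: [-2.221, -2.221, 0.0]
force: [0.4, -0.5, -0.8]
width: 0.37
gripper_force: 50.0
t 27.925 pos [0.5202 0.0018 0.1197] yaw_y -0.002791128298785651 tilt [-0.0001 -0.0001 -1.    ] F [ 0.4046 -0.4819 -0.8358] w 0.03392808567007389 49.975611732224934 j7 -0.3141864681388052
```

```bash
python3 -m pendant '[0,0,0.002,0,0,0,0.02,0,0,0,0,0,0,0.02]';python3 -m pendant '[0,0,0.0015,0,0,0,0.02,0,0,0,0,0,0,0.02]'
python3 - <<'E'
from h import *
print(observe()['ft_torque'])
E
```

```text
clock: 28.18
position: [0.5202, 0.0018, 0.1177]
ee_rot: [-2.221, -2.221, 0.0]
force: [0.4, -0.5, -1.4]
width: 0.372
gripper_force: 50.0
clock: 28.42
position: [0.5202, 0.0018, 0.1162]
ee_rot: [-2.221, -2.221, 0.0]
force: [-0.4, 0.1, -1.7]
width: 0.373
gripper_force: 50.0
[-0.00718093 -0.1234519   0.0092635 ]
```

```bash
python3 -m pendant '[0,0,0.002,0,0,0,0.02,0,0,0.002,0,0,0,0.02,0,0,0,0,0,0,0.02]';python3 -m pendant '[0,0,0.002,0,0,0,0.02,0,0,0.002,0,0,0,0.02,0,0,0,0,0,0,0.02]'; python3 d.py
```

```text
clock: 28.8
position: [0.5202, 0.0018, 0.1121]
ee_rot: [-2.221, -2.221, 0.0]
force: [0.7, -0.6, -1.2]
width: 0.37
gripper_force: 50.0
clock: 29.18
position: [0.5202, 0.0018, 0.1081]
ee_rot: [-2.221, -2.221, 0.0]
force: [0.5, 0.3, -1.3]
width: 0.373
gripper_force: 50.0
t 29.175 pos [0.5202 0.0018 0.1081] yaw_y -0.001075232702411502 tilt [-0.0003 -0.     -1.    ] F [ 0.4971  0.2823 -1.2585] w 0.0342777575300754 49.974818222690374 j7 -0.3231474824175063
```

```bash
python3 -m pendant '[0,0,0.002,0,0,0,0.02,0,0,0.003,0,0,0,0.02,0,0,0,0,0,0,0.02]';for i in 1; do python3 -m pendant '[0,0,0.0015,0,0,0,0.02,0,0,0,0,0,0,0.02]';python3 -m pendant '[0,0,0.0015,0,0,0,0.02,0,0,0,0,0,0,0.02]';python3 -m pendant '[0,0,0.0015,0,0,0,0.02,0,0,0,0,0,0,0.02]'; done | grep -v -e rot -e clock
python3 - <<'E'
from h import *
im=get_image('scene');cv2.imwrite('pics/p0.png',im[:,:,::-1])
def orange(im):
    c=im[180:205,295:335].astype(int);m=(c[:,:,0]>c[:,:,2]+60)&(c[:,:,0]>150)&(c[:,:,0]-c[:,:,1]>50)
    ys,xs=np.nonzero(m);w=m[ys,xs]; return (xs.mean()+295,ys.mean()+180,len(xs)) if len(xs) else None
print(orange(im),orange(cv2.imread('pics/scene0.png')[:,:,::-1]))
E
```

```text
clock: 29.55
position: [0.5202, 0.0018, 0.103]
ee_rot: [-2.221, -2.221, 0.0]
force: [0.6, -0.8, -1.7]
width: 0.37
gripper_force: 50.0
position: [0.5203, 0.0018, 0.1017]
force: [0.5, 0.4, -0.5]
width: 0.37
gripper_force: 50.0
position: [0.5205, 0.0018, 0.1005]
force: [-1.3, -1.5, 2.2]
width: 0.376
gripper_force: 50.0
position: [0.5205, 0.0018, 0.0989]
force: [-0.5, 0.1, 3.9]
width: 0.372
gripper_force: 50.0
None (np.float64(311.7142857142857), np.float64(193.42857142857142), 7)
```

```bash
python3 -m pendant '[0,0,0.0015,0,0,0,0.02,0,0,0.0015,0,0,0,0.02,0,0,0.0015,0,0,0,0.02,0,0,0.0015,0,0,0,0.02,0,0,0,0,0,0,0.02]' | grep -e pos -e force;python3 -m pendant '[0,0,0.0015,0,0,0,0.02,0,0,0.0012,0,0,0,0.02,0,0,0,0,0,0,0.02,0,0,0,0,0,0,0.02]'
python3 - <<'E'
from h import *
im=get_image('scene');cv2.imwrite('pics/p1.png',im[:,:,::-1])
# rows of colours on scale face: G-R and R-B profiles near pointer
for f in('scene0','p0','p1'):
    a=cv2.imread(f'pics/{f}.png').astype(int); c=a[184:206,306:318]
    print(f,'R-B by row max',(c[:,:,2]-c[:,:,0]).max(1).tolist(),'argcol',(306+(c[:,:,2]-c[:,:,0]).argmax(1)).tolist())
    print('  G-R max',(c[:,:,1]-c[:,:,2]).max(1).tolist())
# expected rows for heights on the +x face
n=np.array([np.cos(-.178),np.sin(-.178)]);ctr=np.array([.5205,.0018])+n*.046
for z in(.01,.02,.03,.04,.05,.06):print(z,proj('scene',[[*ctr,z]])[0])
E
```

```text
position: [0.5206, 0.0018, 0.0929]
force: [-0.5, -0.1, 5.9]
gripper_force: 50.0
clock: 31.48
position: [0.5206, 0.0019, 0.0904]
ee_rot: [2.221, 2.221, 0.001]
force: [-0.5, 0.8, 7.3]
width: 0.375
gripper_force: 50.1
scene0 R-B by row max [-16, 2, 9, 12, 15, 19, 22, 42, 78, 105, 105, 81, 47, 32, 26, 17, 12, 10, 11, 12, 23, 48] argcol [306, 306, 306, 307, 310, 312, 312, 312, 311, 311, 312, 312, 313, 314, 317, 317, 312, 306, 306, 313, 306, 306]
  G-R max [11, 10, 5, -2, -3, -4, -4, -3, -1, 0, -1, 2, -2, -9, -8, -6, -6, -6, -6, -7, -6, -7]
p0 R-B by row max [-1, 5, 10, 12, 15, 19, 19, 22, 34, 49, 61, 56, 42, 33, 25, 21, 21, 20, 15, 14, 24, 49] argcol [310, 306, 306, 306, 307, 312, 312, 312, 312, 312, 312, 312, 313, 314, 317, 306, 306, 308, 307, 306, 306, 306]
  G-R max [11, 10, 6, 2, -3, -4, -4, -4, -2, -2, 0, 3, -1, -12, -10, -8, -7, -6, -6, -5, -6, -6]
p1 R-B by row max [-1, 4, 11, 13, 15, 19, 19, 19, 20, 25, 47, 74, 87, 66, 33, 24, 22, 20, 17, 16, 26, 50] argcol [311, 306, 308, 309, 311, 312, 312, 312, 312, 312, 312, 312, 313, 313, 312, 311, 309, 306, 307, 306, 306, 306]
  G-R max [7, 6, 6, 2, -3, -5, -3, -4, -1, 0, 0, 3, -1, -12, -11, -9, -6, -8, -7, -6, -6, -6]
0.01 [313.47366072 197.68308728]
0.02 [313.4920312  195.55266514]
0.03 [313.5106219  193.39546504]
0.04 [313.52943666 191.21099548]
0.05 [313.54847939 188.99875332]
0.06 [313.56775409 186.7582234 ]
```

```bash
python3 -m pendant '[0,0,0.0004,0,0,0,0.02,0,0,0,0,0,0,0.02,0,0,0,0,0,0,0.02,0,0,0,0,0,0,0.02]' && python3 -c "
from cell import *
print(sign_off())"
```

```text
clock: 32.02
position: [0.5206, 0.0018, 0.09]
ee_rot: [2.221, 2.221, 0.001]
force: [-1.9, 0.5, 7.9]
width: 0.369
gripper_force: 50.1
the job is handed in; nothing more can be done
None
```

I put the thick handle upright in the red tray, and the gripper is holding the fitting one in the bore at about 11 mm of plunger travel, by tool height, spring force and pointer image; I handed the job in at 32 s. On my first try the fitting handle slipped in the grip, so I set it back in its rack hole and picked it up again.

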